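# Spin the photo turntable and brake it on zero

## Task

The inkwell on the photo turntable is about to be photographed, and first the turntable is proved to run freely: flick its round disc with a fingertip, either way round, and let it spin by itself, untouched, until the long zero line has gone past the fixed pointer and well on beyond it. On a later pass, while the disc is still turning, brake it with a fingertip so that the zero line stops at the pointer, within half a graduation; once the line has gone by, the disc must not come to rest anywhere else. Then take the hand away; nothing is picked up, the inkwell is not touched and keeps its place in the middle of the disc, and the things round about stay where they are.

Things in the scene. Friction and masses are not known exactly. Their poses are not given: they have to be found in the camera images.
- turntable: fixed stand of the turntable: round aluminium foot 190 mm across, 26 mm high. Origin on the table under the disc's axis, z up; +x points to the pointer (away from the robot, up to 0.6 rad either way). A bracket along +x ends in an upright 170 mm from the axis, 50 mm high, with a thin dark steel pointer 15 mm wide level with the disc's top, its tip 130 mm from the axis, 5 mm clear of the disc's rim
- disc: the turning disc: dark, flat, 250 mm across, 12 mm thick, rubber rim; its flat top is 48 mm above the table. Origin on the axis at its underside, x axis along the zero line. About 0.9 kg on a free bearing: it slows by about 0.045 rad/s plus 8.5 % of its speed each second (over three turns from 2.5 rad/s). A finger pressed lightly on its top or rim carries it along or stops it almost at once
- disc_turn (a joint): turn of the disc in rad, counted on over whole turns, growing counter-clockwise seen from above; the zero line is at the pointer at 0 and at every multiple of 2 pi. It starts at rest between -5.2 and -1.1, with the zero line 60 degrees or more away from the pointer
- disc_centre (a point): centre of the disc's top face, 48 mm above the table
- zero_mark (a point): point near the outer end of the zero line, on the disc's top, 118 mm from the axis; goes round with the disc. White graduations lie every 15 degrees round the rim, 8 mm long (14 mm at the other quarters); the zero line is the much longer and broader one, 58 mm by 5 mm, from 65 to 123 mm from the axis
- index_point (a point): fixed point 118 mm from the axis and 48 mm above the table, straight in front of the pointer's tip (12 mm inward of it): the zero mark lies here when the zero line is at the pointer
- inkwell: small square inkwell standing loose in the middle of the disc: dark green glass block 56 by 56 mm with a domed brass lid, 58 mm high in all (top about 106 mm above the table). Origin at the centre of its underside. It rides round with the disc; not to be touched
- loupe: black round magnifier, 42 mm across and 38 mm high, standing beside the disc; leave alone
- scale_bar: flat photographic scale bar 100 by 26 by 8 mm lying beside the disc; leave alone
- brush: dusting brush 170 mm long lying beside the disc on the robot's side, under 30 mm high; origin near its middle; leave alone
- tray: shallow open tray 170 by 120 by 22 mm with two brass seals, on the left; origin under its middle; leave alone
- seal_a: brass hand seal 26 mm across and 43 mm high, standing in the tray; leave alone
- seal_b: a second such seal in the tray; leave alone
- blower: rubber air blower 58 mm across and 110 mm high, standing on the right; leave alone
- pot: white cup 72 mm across and 95 mm high on the right; leave alone

How it is judged:
By the outcome, as a careful person would: the job done as asked, in the order asked, and still so for the second after the job is handed in, with the robot touching nothing.
It also fails if it takes over 64 s, if anything falls off the work surface, if the arm or the gripper's body presses on something with over 40 N, if the wrist force passes 120 N, or if a joint passes its speed limit or range.

## Robot

A 6-joint arm with a two-finger parallel gripper is mounted at the origin on the work surface. World frame = base frame: x ahead of the robot, y to its left, z up, the work surface at z = 0. Lengths are in m, angles in rad, forces in N, time in s.
With the tool pointing down it reaches from about 0.35 to 0.775 m from the base axis. Payload 5.5 kg.
Tool frame: the origin (TCP) lies midway between the tips of the shut fingers; the grasp point (between the pads) lies 19 mm behind it; z points along the fingers, y is the line along which they close (so a half turn about z gives the same grasp; the last joint's range is limited). The gripper opens to 85 mm and grips with 20 to 120 N. Pads are 22 mm wide; open, the fingers measure 114 mm over their backs; the gripper's body (76 mm by 85 mm) begins 54 mm behind the grasp point. The pads swing forward as they close: fully open they stand 13 mm farther back than shut.
Start: joints at [-1.423, 0.313, 0.046, 1.304, 0, 1.431], TCP at [0.163, -0.551, 0.231] pointing down, gripper open.
Joint ranges: [-2.76, 2.76], [-0.86, 1.69], [-1.03, 1.26], [-2.2, 2.34], [-1.47, 1.5], [-3.14, 3.14]. Speed limits (rad/s): [2.57, 2.57, 3.14, 3.14, 3.14, 3.14].

## Interface

Orientations are given as [roll, pitch, yaw] about the fixed x, y, z axes, in that order (R = Rz(yaw) Ry(pitch) Rx(roll)).
In Python, from bench import robot gives the robot as it stands. The module is installed in compiled form; this text tells all that it offers.
- The arm moves only by the tool jog_arm, never from a script. Its argument "plan" is a list that holds one entry, the list of rows, each a list of 6 numbers: the shift along the tool's x, y, z in units of 15 cm (1.0 is 15 cm), then the turn, a rotation vector about the tool's x, y, z in units of 60 degrees (1.0 is 60 degrees). In form: [[[dx, dy, dz, wx, wy, wz], ...]]. A call has 1 to 12 rows; each row is the pose to reach, as a shift and turn from the pose commanded when the call began, along the tool's axes at that moment; what a row does not reach only later rows make up. A row lasts 1/12 s, in which the tool goes at most 41.7 mm and 7.16 degrees, less where a joint would pass 70% of its speed; a pose out of reach is approached as far as the arm can. A call with a number of a shift or a turn outside -1 to 1 is refused whole. A call with a gripper value outside its range is refused whole. "hand" is the opening, from 0 (shut) to 1 (fully open), set as the call begins (left out, the last holds). The fingers move at their own pace and stop on an object; "squeeze" is the grip in N (left out, the last holds). Time passes only in rows, so rows that repeat a pose let the fingers close. It gives the time, the measured TCP pose, the force, the opening and the grip force at its end, in the units of the state.
- robot.state(): the state, without advancing time (a new reading comes with each control period).
- robot.camera(name): name is "scene" or "top" or "wrist"; returns a dict with "pixels" (384x512x3 uint8, red, green, blue), "depth" (384x512 float32, m along the optical axis (not along the pixel's ray), 0 where there is no reading), "fx", "fy", "cx", "cy" (pixels), "rvec" (rotation vector, rad) and "tvec" (3), from world to camera coordinates, as OpenCV has them. Camera axes: x right, y down, z forward; pixel columns grow to the right and rows downward; lengths in m; the calibration is good to about 2 mm. A picture is of the moment at which its call begins.
- robot.hand_in(): hands the job in; it is judged then, once.
Trained networks look in the newest picture that a camera, given by its name, has taken for a name from the list of things; names that differ only in an ending like _2 or _b are one class to them, and where a whole thing is asked for, a point or a joint stands for the part that bears it (a point fixed in the world has none). Each returns a list of dicts, best first, with "conf" (0 to 1); they miss things now and then, are a little off and sometimes report something else, mostly with a low value. They report only what shows in the picture. A call takes as long as a camera call.
- robot.spot_in(camera, name): "bbox" ([left, top, width, height] in pixels, round what is visible of it).
- robot.spot_point(camera, name): "uv" ([column, row] in pixels: a listed point, or the origin of a listed thing).
The state is a dict: "time": time; "joint_pos": joint angles; "qd": joint speeds; "joint_efforts": joint torques, N m; "tool_pos": TCP position; "tcp_rot": TCP orientation; "contact_force": force on the tool from outside, world axes, zero at the start; "ft_torque": the same for the moment, N m; "width": finger opening in m; "grasp_force": force on a finger pad.
Only numpy, scipy, OpenCV 4.12 (cv2) and the standard library are available. Lean on these libraries where they do the work, as an engineer would, in place of code of your own. Each camera call takes 0.05 s, during which the arm holds its last target. There are 200 camera calls.

## Working session

There is one attempt and no reset: what is moved stays moved. The work goes in short steps, Python scripts to look and compute and a tool call to move; the robot and the scene stay as the last step left them, time stands still between calls to the robot, and variables do not carry over. Pictures are saved under pics/ and viewed, at most 10 in all, crops included, and the job is handed in when it is done.

Besides the shell and the picture viewer there is one more tool, called after "Call:" as name(argument=value, ...) on one line, values as JSON. jog_arm: Moves the arm, as the interface text tells. Shifts and turns lie within -1 to 1; 1 stands for 15 cm of shift or 60 degrees of turn. Its arguments: {"type":"object","properties":{"plan":{"type":"array","items":{"type":"array","items":{"type":"array","items":{"type":"number"}}}},"hand":{"type":"number"},"squeeze":{"type":"number"}},"required":["plan"]}

```bash
mkdir -p pics
cat > h.py <<'E'
import numpy as np, cv2
from bench import robot
def ray(c,uv,z):
    R=cv2.Rodrigues(np.array(c["rvec"],float))[0]; t=np.array(c["tvec"],float).ravel()
    d=R.T@np.array([(uv[0]-c["cx"])/c["fx"],(uv[1]-c["cy"])/c["fy"],1]); o=-R.T@t
    return o+d*(z-o[2])/d[2]
def proj(c,p):
    R=cv2.Rodrigues(np.array(c["rvec"],float))[0]; q=R@np.array(p,float)+np.array(c["tvec"],float).ravel()
    return np.array([c["fx"]*q[0]/q[2]+c["cx"],c["fy"]*q[1]/q[2]+c["cy"]])
E
python3 - <<'E'
from h import *
s=robot.state();print({k:np.round(v,3) for k,v in s.items()})
for n in("top","scene"):
    c=robot.camera(n);cv2.imwrite(f"pics/{n}0.png",c["pixels"][:,:,::-1])
    print(n,c["fx"],-cv2.Rodrigues(np.array(c["rvec"],float))[0].T@np.array(c["tvec"]).ravel())
    for o,z in(("disc_centre",.048),("zero_mark",.048),("index_point",.048),("turntable",0),("inkwell",.048),("loupe",0),("scale_bar",0),("brush",.0),("tray",0),("blower",0),("pot",0)):
        r=robot.spot_point(n,o)
        print(o,[(np.round(q["uv"],1),round(q["conf"],2),np.round(ray(c,q["uv"],z),3)) for q in r[:2]])
E
```

```text
{'time': np.float64(0.0), 'joint_pos': array([-1.423,  0.314,  0.045,  1.304, -0.   ,  1.431]), 'qd': array([0.   , 0.   , 0.001, 0.   , 0.001, 0.   ]), 'joint_efforts': array([-1.0000e-03, -4.8063e+01,  2.9853e+01,  1.9000e-02, -0.0000e+00,
       -0.0000e+00]), 'tool_pos': array([ 0.163, -0.551,  0.23 ]), 'tcp_rot': array([-3.14 , -0.   ,  0.288]), 'contact_force': array([-0.728, -0.233, -0.052]), 'ft_torque': array([ 0.029, -0.003,  0.015]), 'grasp_force': np.float64(0.0), 'width': np.float64(0.085)}
top 365.1146219005161 [ 0.44639931 -0.02536995  1.24616157]
disc_centre [(array([289.5, 199.2]), 0.79, array([ 0.541, -0.105,  0.048])), (array([409.4, 236.9]), 0.17, array([ 0.41 , -0.486,  0.048]))]
zero_mark [(array([257.9, 202.4]), 0.77, array([ 0.533, -0.001,  0.048]))]
index_point [(array([284.2, 164.6]), 0.82, array([ 0.657, -0.091,  0.048]))]
turntable [(array([288.8, 201.7]), 0.84, array([ 0.536, -0.105,  0.   ]))]
inkwell [(array([293.6, 197.7]), 0.83, array([ 0.546, -0.118,  0.048])), (array([287.6, 164. ]), 0.66, array([ 0.658, -0.102,  0.048]))]
loupe [(array([240. , 187.
[... 863 characters left out ...]
0.113,  0.   ]))]
inkwell [(array([228. , 185.6]), 0.82, array([ 0.544, -0.106,  0.048])), (array([225.8, 187.6]), 0.74, array([ 0.555, -0.112,  0.048]))]
loupe [(array([277.3, 213.9]), 0.6, array([0.604, 0.075, 0.   ])), (array([228. , 187.1]), 0.33, array([ 0.51 , -0.116,  0.   ]))]
scale_bar [(array([168.1, 203.5]), 0.76, array([ 0.617, -0.307,  0.   ]))]
brush [(array([266.1, 172.2]), 0.67, array([0.415, 0.01 , 0.   ]))]
tray [(array([408.2, 197. ]), 0.67, array([0.458, 0.523, 0.   ]))]
blower [(array([125. , 184.3]), 0.83, array([ 0.554, -0.488,  0.   ]))]
pot [(array([136.2, 157.8]), 0.83, array([ 0.417, -0.495,  0.   ])), (array([165.3, 203.5]), 0.53, array([ 0.619, -0.317,  0.   ]))]
```

View pics/top0.png

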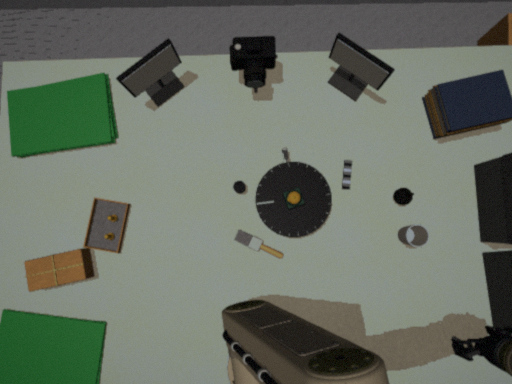

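View pics/scene0.png

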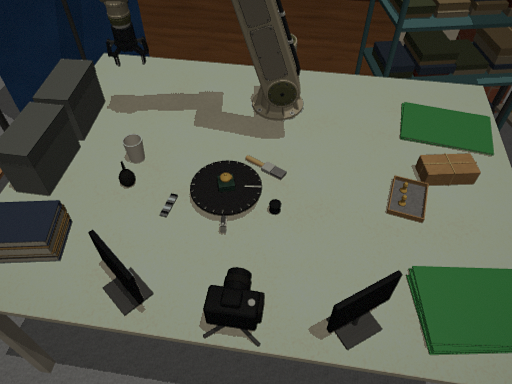

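The top view shows the disc centred near (293,199), the zero line pointing left at (265,203) and the pointer at (286,154). The scene view agrees. Next I fit the disc precisely.

```bash
cat >> h.py <<'E'
# rectify the z=.048 plane into a 0.5 mm/px map around (x0,y0); map row = -x, col = -y
def rect(c,x0,y0,h=.2,s=.0005):
    w=np.array([[x0+h,y0+h],[x0+h,y0-h],[x0-h,y0-h],[x0-h,y0+h]])
    src=np.float32([proj(c,[a,b,.048]) for a,b in w]); n=int(2*h/s)
    M=cv2.getPerspectiveTransform(src,np.float32([[0,0],[n,0],[n,n],[0,n]]))
    return cv2.warpPerspective(c["pixels"],M,(n,n),flags=cv2.INTER_CUBIC)
def polar(c,x0,y0):
    """white-line angle (world, rad) from brightness over r 72..106 mm"""
    g=cv2.cvtColor(c["pixels"],cv2.COLOR_RGB2GRAY).astype(np.float32)
    a=np.radians(np.arange(0,360,.5)); r=np.arange(.072,.108,.002)
    P=np.array([[proj(c,[x0+q*np.cos(t),y0+q*np.sin(t),.048]) for q in r] for t in a]).astype(np.float32)
    v=np.median(cv2.remap(g,P[...,0],P[...,1],cv2.INTER_LINEAR),1)
    return a,v
E
python3 - <<'E'
from h import *
for n in("top","scene"):
    c=robot.camera(n); im=rect(c,.545,-.107); g=im.max(2)
    m=((g<75)*255).astype(np.uint8); m=cv2.morphologyEx(m,cv2.MORPH_CLOSE,np.ones((35,35)));m=cv2.morphologyEx(m,cv2.MORPH_OPEN,np.ones((61,61)))
    k=max(cv2.findContours(m,0,1)[0],key=cv2.contourArea); e=cv2.fitEllipse(k)
    x,y=.545+.2-e[0][1]*.0005,-.107+.2-e[0][0]*.0005
    print(n,"centre",x,y,"dia",np.array(e[1])*.0005)
    a,v=polar(c,x,y); i=v.argmax(); w=np.clip(v-.5*v[i],0,None); w[np.abs((a-a[i]+np.pi)%(2*np.pi)-np.pi)>.2]=0
    print("line",a[i],np.angle((w*np.exp(1j*a)).sum()),v[i],np.median(v))
    cv2.imwrite(f"pics/r_{n}.png",im[:560,100:700,::-1])
E
cd pics; python3 -c "
import cv2,numpy as np
a=[cv2.resize(cv2.imread(f'r_{n}.png'),(400,373)) for n in('top','scene')];cv2.imwrite('rr.png',np.hstack(a))"
```

```text
top centre 0.5422975311279298 -0.11660919189453124 dia [0.24631543 0.24788033]
line 1.6755160819145565 1.6699463643402184 111.64258 31.24707
scene centre 0.5483429565429688 -0.11389581298828123 dia [0.24875081 0.25617395]
line 1.736602605734358 1.744316946960814 136.55762 20.984375
```

View pics/rr.png

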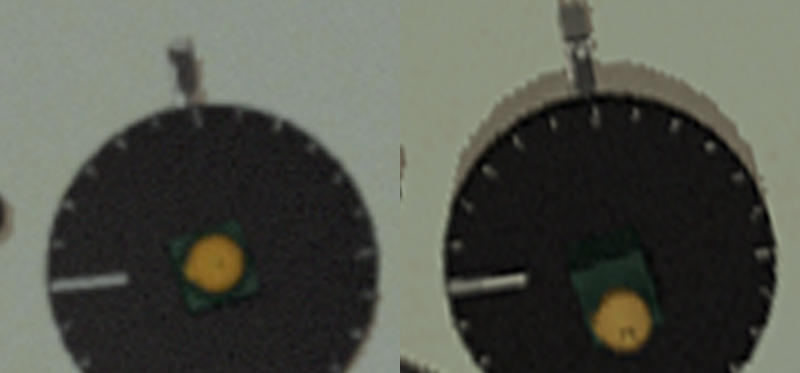

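Call:
jog_arm(plan=[[[0.9,-0.72,0,0,0,0.275],[0.9,-0.72,0,0,0,0.275],[0.9,-0.72,0,0,0,0.275],[0.9,-0.72,0,0,0,0.275],[0.9,-0.72,0,0,0,0.275],[0.9,-0.72,0,0,0,0.275]]], hand=0)

```text
time: 1.8
tool_pos: [0.2633, -0.4074, 0.2318]
tcp_rot: [3.141, -0.0, 0.004]
contact_force: [-0.4, -1.0, -0.2]
width: 0.0124
grasp_force: 0.0
```

Call:
jog_arm(plan=[[[0.58,-0.83,0,0,0,0],[0.58,-0.83,0,0,0,0],[0.58,-0.83,0,0,0,0],[0.58,-0.83,0,0,0,0],[0.58,-0.83,0,0,0,0]]])

```text
time: 2.22
tool_pos: [0.3506, -0.2828, 0.2315]
tcp_rot: [-3.141, -0.001, 0.004]
contact_force: [0.5, 0.1, -0.3]
width: -0.0004
grasp_force: 0.0
```

Call:
jog_arm(plan=[[[0.58,-0.83,0.7,0,0,0],[0.58,-0.83,0.7,0,0,0],[0.58,-0.83,0.7,0,0,0],[0.58,-0.83,0.7,0,0,0],[0.58,-0.83,0.7,0,0,0],[0.58,-0.83,0.7,0,0,0]]])

```text
time: 2.72
tool_pos: [0.4358, -0.1591, 0.1235]
tcp_rot: [-3.139, 0.004, 0.002]
contact_force: [-0.3, -0.4, -0.8]
width: 0.0002
grasp_force: 0.0
```

Run:
```python
from h import *
print(robot.state()["tool_pos"],robot.state()["tcp_rot"],robot.state()["contact_force"])
c=robot.camera("wrist");cv2.imwrite("pics/w1.png",c["pixels"][:,:,::-1])
print(robot.spot_point("wrist","index_point"))
T=robot.camera("top");S=robot.camera("scene")
out=[]
for c,x,y in((T,.5425,-.116),(S,.545,-.114)):
    im=rect(c,x,y,h=.2,s=.0005)[:,:,::-1].copy()
    a=cv2.resize(im,(400,400)); b=cv2.resize(im[30:180,250:450],(400,300),interpolation=cv2.INTER_CUBIC)
    for d in(4,8,12):
        t=np.radians(d); p=[(int((400-q*np.sin(t)/.0005-250)*2),int((400-q*np.cos(t)/.0005-30)*2)) for q in(.175,.13,.12,.112)]
        cv2.line(b,p[2],p[3],(0,0,255),1); cv2.circle(b,p[1],2,(0,255,255),-1); cv2.circle(b,p[0],2,(0,255,255),-1)
    out.append(np.vstack([b,a[:290]]))
cv2.imwrite("pics/z.png",np.hstack(out))
```

```text
[ 0.43581385 -0.15910467  0.12353376] [-3.13939169e+00  3.62393462e-03  2.46053067e-03] [-0.33607815 -0.42604809 -0.80199016]
[]
```

View pics/z.png

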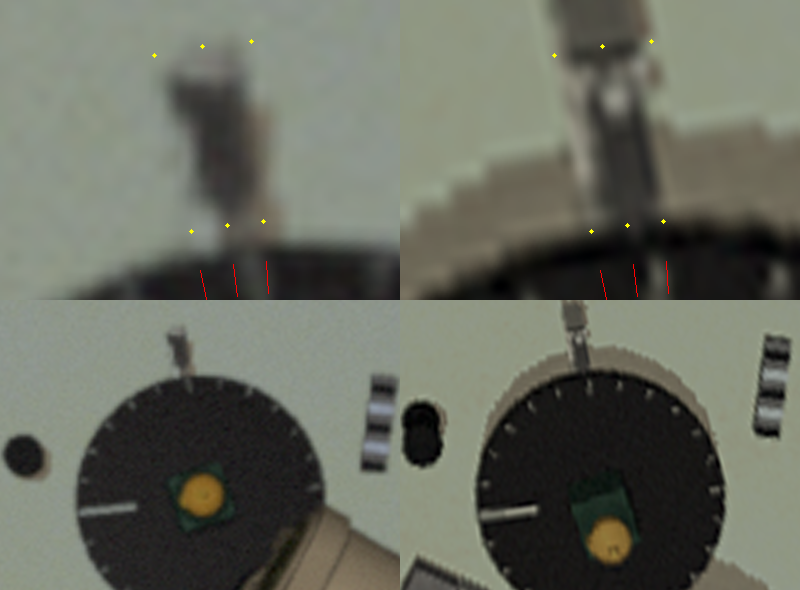

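View pics/w1.png

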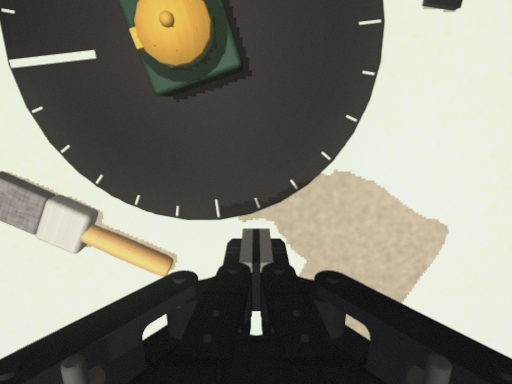

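The scene view puts the pointer about 8° (0.14 rad) left of the +x direction, and the top view agrees. The wrist view shows the shut fingertips clear of the brush. I'll descend and find the disc's top by touch.

Call:
jog_arm(plan=[[[0.08,0.013,0.2,0,0,0],[0.08,0.013,0.4,0,0,0],[0.08,0.013,0.45,0,0,0],[0.08,0.013,0.45,0,0,0],[0.08,0.013,0.45,0,0,0]]])

```text
time: 3.33
tool_pos: [0.4478, -0.1635, 0.0596]
tcp_rot: [3.141, 0.0, -0.002]
contact_force: [0.0, -0.1, 0.4]
width: 0.0003
grasp_force: 0.0
```

Run:
```python
from h import *
s=robot.state();print(s["time"],s["tool_pos"],s["tcp_rot"],s["contact_force"])
for n,x,y in(("top",.5425,-.116),("scene",.545,-.114)):
    c=robot.camera(n);a,v=polar(c,x,y);k=(a>1.2)&(a<2.2);i=np.where(k,v,0).argmax();w=np.clip(v-.5*v[i],0,None)*k
    print(n,np.angle((w*np.exp(1j*a)).sum()),[(round(a[j],2),round(v[j])) for j in np.argsort(-v)[:40:6]])
```

```text
3.3333 [ 0.44776492 -0.16345279  0.05961808] [ 3.14140969e+00  1.77069631e-04 -1.74343014e-03] [ 0.04592372 -0.09636856  0.40243229]
top 1.67116663993552 [(np.float64(1.68), 113), (np.float64(1.7), 97), (np.float64(1.61), 66), (np.float64(4.21), 65), (np.float64(4.26), 63), (np.float64(4.1), 62), (np.float64(4.12), 61)]
scene 1.7064566692192793 [(np.float64(1.7), 136), (np.float64(1.68), 98), (np.float64(1.66), 62), (np.float64(1.63), 29), (np.float64(2.3), 24), (np.float64(0.46), 23), (np.float64(0.45), 23)]
```

Call:
jog_arm(plan=[[[0,0,0.05,0,0,0],[0,0,0.067,0,0,0],[0,0,0.067,0,0,0]]])

```text
time: 3.68
tool_pos: [0.4478, -0.1624, 0.0486]
tcp_rot: [3.142, 0.0, -0.0]
contact_force: [-0.7, 0.3, -0.5]
width: 0.0003
grasp_force: 0.0
```

Call:
jog_arm(plan=[[[0,0,0.01,0,0,0],[0,0,0.01,0,0,0]]])

```text
time: 3.85
tool_pos: [0.4485, -0.1631, 0.048]
tcp_rot: [3.14, -0.001, -0.0]
contact_force: [-1.4, -1.4, 5.9]
width: 0.0003
grasp_force: 2.8
```

Call:
jog_arm(plan=[[[-0.013,-0.025,0.003,0,0,0],[-0.037,-0.085,0.003,0,0,0],[-0.061,-0.173,0.003,0,0,0],[-0.075,-0.275,0.003,0,0,0],[-0.074,-0.378,0.003,0,0,0],[-0.059,-0.48,-0.08,0,0,0],[-0.028,-0.578,-0.16,0,0,0],[-0.028,-0.578,-0.16,0,0,0]]])

```text
time: 4.52
tool_pos: [0.4454, -0.0743, 0.0732]
tcp_rot: [3.141, -0.003, 0.003]
contact_force: [-0.1, 0.5, 0.6]
width: 0.0001
grasp_force: 0.0
```

```bash
cat > track.py <<'E'
import sys
from h import *
# disc angle beyond pointer (clockwise positive travel needed to reach the pointer), fit speed from scene pictures
def meas():
    t=robot.state()["time"]; c=robot.camera("scene"); a,v=polar(c,.545,-.114); i=v.argmax()
    w=np.clip(v-.5*v[i],0,None)*(np.abs((a-a[i]+np.pi)%(2*np.pi)-np.pi)<.2)
    return t,np.angle((w*np.exp(1j*a)).sum()),v[i]
M=[meas() for _ in range(int(sys.argv[1]))]
t=np.array([m[0] for m in M]);th=np.unwrap([m[1] for m in M]);p=np.polyfit(t-t[-1],th,1)
print(np.round(M,3).tolist() if len(M)<9 else M[-1]); s=robot.state(); w=-p[0]
phi=(np.polyval(p,s["time"]-t[-1])-.14)%(2*np.pi)
print("now",s["time"],"speed",w,"to pointer",phi,"tip",s["tool_pos"],"rms",np.std(th-np.polyval(p,t-t[-1])))
d=0;T=0
while w>0 and T<60:
    d+=w*.01;w-=(.045+.085*w)*.01;T+=.01
    for k in range(4):
        if abs(d-phi-2*np.pi*k)<.5*w*.0101: print("pass",k,"in",round(T,2),"w",round(w,3))
print("stops after",round(d,2),"in",round(T,2))
E
python3 track.py 6
```

```text
[[4.517, 0.737, 126.24], [4.567, 0.649, 125.661], [4.617, 0.563, 126.752], [4.667, 0.477, 128.168], [4.717, 0.391, 129.097], [4.767, 0.306, 129.301]]
now 4.8167 speed 1.7219724906063936 to pointer 0.07927774660235515 tip [ 0.44327681 -0.07622774  0.07056917] rms 0.0007213349873733103
pass 0 in 0.05 w 1.712
pass 1 in 4.83 w 0.964
stops after 11.25 in 17.03
```

Call:
jog_arm(plan=[[[0,0,0.05,0,0,0]]])

```text
time: 4.9
tool_pos: [0.4444, -0.0766, 0.064]
tcp_rot: [3.141, -0.001, -0.001]
contact_force: [0.9, 0.3, 0.2]
width: -0.0
grasp_force: 0.0
```

Call:
jog_arm(plan=[[[0,0,0.055,0,0,0]]])

```text
time: 4.98
tool_pos: [0.444, -0.0764, 0.0549]
tcp_rot: [3.141, -0.001, -0.001]
contact_force: [0.1, 0.1, 0.5]
width: 0.0
grasp_force: 0.0
```

```bash
python3 track.py 12; python3 -c "
from h import *
s=robot.state();print(s['tool_pos'],s['contact_force'])"
```

```text
(5.5333, np.float64(-0.9222713325118373), np.float32(114.242676))
now 5.5833 speed 1.575559013771779 to pointer 5.137041162052391 tip [ 0.44406028 -0.07583902  0.05567746] rms 0.0030876290507981185
pass 0 in 4.12 w 0.953
stops after 9.94 in 16.24
[ 0.44406028 -0.07583902  0.05567746] [ 0.18268414 -0.35653901  0.68828295]
```

Call:
jog_arm(plan=[[[0,0,0,0,0,0],[0,0,0,0,0,0],[0,0,0,0,0,0],[0,0,0,0,0,0],[0,0,0,0,0,0],[0,0,0,0,0,0],[0,0,0,0,0,0],[0,0,0,0,0,0],[0,0,0,0,0,0],[0,0,0,0,0,0],[0,0,0,0,0,0],[0,0,0,0,0,0]]])

```text
time: 6.58
tool_pos: [0.4438, -0.0758, 0.0555]
tcp_rot: [3.142, 0.0, -0.0]
contact_force: [0.2, -0.6, -0.1]
width: -0.0
grasp_force: 0.0
```

Call:
jog_arm(plan=[[[0,0,0,0,0,0],[0,0,0,0,0,0],[0,0,0,0,0,0],[0,0,0,0,0,0],[0,0,0,0,0,0],[0,0,0,0,0,0],[0,0,0,0,0,0],[0,0,0,0,0,0],[0,0,0,0,0,0],[0,0,0,0,0,0],[0,0,0,0,0,0],[0,0,0,0,0,0]]])

```text
time: 7.58
tool_pos: [0.4439, -0.0758, 0.0555]
tcp_rot: [3.142, -0.0, -0.0]
contact_force: [0.3, -0.9, -0.2]
width: -0.0
grasp_force: 0.0
```

```bash
python3 track.py 8
```

```text
[[7.583, 2.7, 117.209], [7.633, 2.642, 121.223], [7.683, 2.584, 117.262], [7.733, 2.528, 116.965], [7.783, 2.472, 116.016], [7.833, 2.417, 115.745], [7.883, 2.361, 115.08], [7.933, 2.305, 113.875]]
now 7.9833 speed 1.1255262930099659 to pointer 2.1079401819290187 tip [ 0.44389673 -0.0758229   0.05550373] rms 0.0013090573954021275
pass 0 in 2.14 w 0.85
stops after 6.15 in 13.41
```

Call:
jog_arm(plan=[[[0,0,0,0,0,0],[0,0,0,0,0,0],[0,0,0,0,0,0],[0,0,0,0,0,0],[0,0,0,0,0,0],[0,0,0,0,0,0],[0,0,0,0,0,0],[0,0,0,0,0,0],[0,0,0,0,0,0],[0,0,0,0,0,0],[0,0,0,0,0,0],[0,0,0,0,0,0]]])

```text
time: 8.98
tool_pos: [0.4439, -0.0758, 0.0555]
tcp_rot: [3.141, -0.0, -0.0]
contact_force: [0.8, 0.3, 0.2]
width: 0.0002
grasp_force: 0.0
```

Call:
jog_arm(plan=[[[0,0,0,0,0,0],[0,0,0,0,0,0],[0,0,0,0,0,0],[0,0,0,0,0,0],[0,0,0,0,0,0],[0,0,0,0,0,0]]])

```text
time: 9.48
tool_pos: [0.4439, -0.0758, 0.0555]
tcp_rot: [3.142, -0.0, -0.0]
contact_force: [0.2, 0.5, -0.1]
width: 0.0
grasp_force: 0.0
```

```bash
python3 track.py 5
```

```text
[[9.483, 0.732, 128.406], [9.533, 0.688, 128.319], [9.583, 0.641, 128.428], [9.633, 0.596, 130.648], [9.683, 0.552, 129.537]]
now 9.7333 speed 0.9025184361999278 to pointer 0.36634297648208947 tip [ 0.44383432 -0.07582233  0.0554757 ] rms 0.0005273282499165582
pass 0 in 0.42 w 0.852
stops after 4.42 in 11.71
```

Call:
jog_arm(plan=[[[0,0,0,0,0,0],[0,0,0,0,0,0],[0,0,0,0,0,0],[0,0,0.033,0,0,0],[0,0,0.065,0,0,0],[0,0,0.065,0,0,0],[0,0,0.065,0,0,0],[0,0,0.065,0,0,0]]])

```text
time: 10.4
tool_pos: [0.4445, -0.0759, 0.0479]
tcp_rot: [3.141, -0.002, 0.0]
contact_force: [-6.3, 2.5, 25.4]
width: 0.0
grasp_force: 12.6
```

```bash
python3 track.py 4
python3 - <<'E'
from h import *
out=[]
for n,x,y in(("top",.5425,-.116),("scene",.545,-.114)):
    out.append(cv2.resize(rect(robot.camera(n),x,y)[:,:,::-1][30:430,200:600],(400,400)))
cv2.imwrite("pics/e1.png",np.hstack(out))
E
```

```text
[[10.4, 0.172, 141.446], [10.45, 0.172, 141.733], [10.5, 0.172, 141.626], [10.55, 0.172, 141.634]]
now 10.6 speed -0.0014254676622578847 to pointer 0.03223256005068739 tip [ 0.44447354 -0.07590082  0.04787895] rms 8.576133663598632e-05
stops after 0 in 0
```

View pics/e1.png

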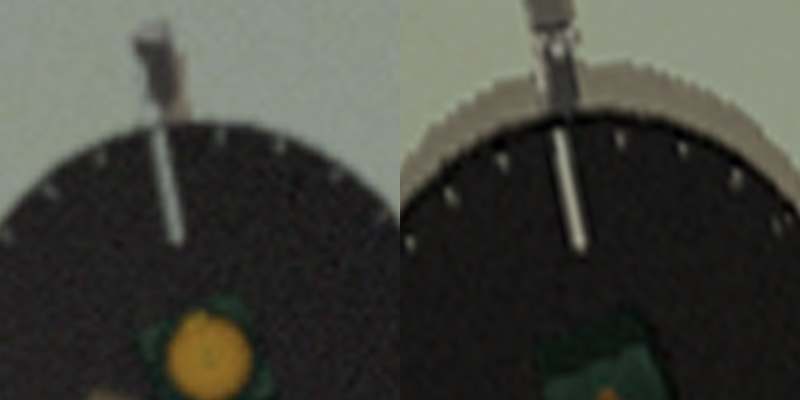

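The disc has stopped with the zero line about 2° short of the pointer in both views, inside the 7.5° tolerance. I'll lift the finger straight up and move away.

Call:
jog_arm(plan=[[[0,0,-0.01,0,0,0],[0,0,-0.02,0,0,0],[0,0,-0.06,0,0,0],[0,0,-0.2,0,0,0],[0,0,-0.4,0,0,0],[-0.2,0,-0.6,0,0,0],[-0.4,0,-0.8,0,0,0],[-0.4,0,-0.8,0,0,0],[-0.4,0,-0.8,0,0,0]]])

```text
time: 11.45
tool_pos: [0.3841, -0.0762, 0.1674]
tcp_rot: [3.14, -0.004, -0.001]
contact_force: [-0.2, -0.8, -0.5]
width: 0.0002
grasp_force: 0.0
```

```bash
python3 track.py 8
python3 - <<'E'
from h import *
c=robot.camera("scene");cv2.imwrite("pics/e2.png",c["pixels"][:,:,::-1])
s=robot.state();print(s["tool_pos"],s["contact_force"])
E
```

```text
[[11.45, 0.174, 136.531], [11.5, 0.174, 137.361], [11.55, 0.174, 137.356], [11.6, 0.174, 136.91], [11.65, 0.174, 137.085], [11.7, 0.174, 137.688], [11.75, 0.174, 137.465], [11.8, 0.174, 137.043]]
now 11.85 speed 0.00019501601811931055 to pointer 0.03378164375423895 tip [ 0.38377062 -0.07560749  0.16477549] rms 8.229939901516557e-05
stops after 0.0 in 0.01
[ 0.38381678 -0.07564544  0.16494603] [ 0.20366776 -0.77795522  0.72688772]
```

View pics/e2.png

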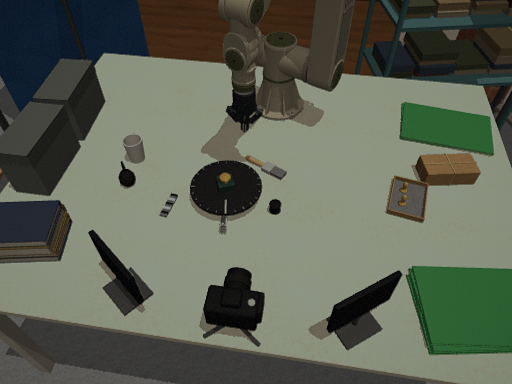

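The scene view shows the zero line at the pointer (224,210), the disc at rest, the hand clear and everything else in place.

```bash
python3 -c "
from bench import robot
print(robot.hand_in())"
```

```text
the job is handed in; nothing more can be done
None
```

I flicked the disc, let it run past the pointer, and braked it on the second pass with the zero line about 2° short of the pointer (tolerance 7.5°); the hand is clear, nothing else was moved, and the job was handed in at about 12 s.

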